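# Bring the trolley wheel's valve to twelve o'clock

### The job

The wheel of the carboy trolley is on the axle stand, ready for its tyre valve to be opened. Turn it by pushing with your fingertips on one spoke after another until the valve stem is straight up from the axle, at twelve o'clock on the rim, and leave the wheel standing there. The tyre's bead sealant is still wet, so keep off the tyre and the valve stem, and leave the things lying on the bench where they are.

Things in the scene. Friction and masses are not known exactly. Their poses are not given: they have to be found in the camera images.
- stand: Blue steel axle stand bolted to the bench. Origin on the bench straight below the wheel's middle; x runs along the level axle from the wheel's open face to the post, z up, y to the left of one who faces the open face; the open face is turned to the robot's right and a little away from it. Axle 175 mm above the bench. Foot plate x -70 to +130, y +-80, 8 mm thick; post behind the wheel at x +52 to +82, 208 high. In front the axle end sticks out to x -37 mm.
- wheel (a joint): Turn of the wheel, rad: 0 or 6.283 = valve stem at twelve o'clock; grows clockwise as seen facing the wheel's open face (along the stand's +x). Turns both ways without end and stays where it is left: stiff greased hub, drag 0.12 N m plus 0.15 N m per rad/s (2 to 5 N at mid-spoke), no noticeable coasting after a slow push. Starts between 2.0 and 4.28, valve in the lower part.
- hub (a point): Centre of the wheel, on the axle. The wheel stands upright across the stand's x axis, 300 mm across. Light grey rim: inner radius 105, outer 118, 28 mm wide (x -14 to +14 in the stand's frame). Hub 48 mm across, x -22 to +26. This point turns with the wheel: its z axis points at the valve.
- valve (a point): Middle of the tyre valve stem, 85 mm from the wheel's centre: a brass stem 12 mm thick (17 mm at the rim) with a black cap, sticking out of the inside of the rim towards the hub from radius 105 to 67 mm, midway between two spokes. Its z axis points from the axle out along the stem; 'straight up' is this axis vertical.
- spokes: The five straight grey spokes taken together, evenly spaced, at 36, 108 and 180 degrees either way from the valve. Each runs from hub to rim, 16 mm wide (around the wheel), 22 mm deep, x -14 (level with the rim's front edge) to +8 mm in the stand's frame. The gaps are open right through. Origin at the wheel's centre, z towards the valve.
- tyre: Black rubber tyre, 32 mm thick, its middle at radius 131 mm (radius 115 to 147); origin at the wheel's centre. Not to be touched.
- stem: The valve stem with its cap (see valve); origin at the wheel's centre. Not to be touched.
- lever_a: Steel tyre lever lying on the bench before the wheel's open face, 125 x 16 x 12 mm, long axis x; origin under its middle. Bystander.
- lever_b: A second tyre lever like lever_a. Bystander.
- spray: Clear spray bottle with white cap, 33 mm across and 134 mm high, standing behind the wheel, on the robot's side; origin under its middle. Bystander.
- dropper: Amber dropper bottle, 35 mm across and 100 mm high, standing behind the wheel; origin under its middle. Bystander.
- jar: Amber jar with black lid, 66 mm across and 85 mm high, standing beside the wheel, on the side away from the robot; origin under its middle. Bystander.
- wrench: Steel wrench, 160 mm long, lying before the wheel's open face, long axis x; origin at its middle. Bystander.
- gauge: Round tyre pressure gauge, 48 mm across and 20 mm high, lying farther out before the open face, its brass stem and chuck along x, reaching to 62 mm; origin under the dial. Bystander.
- reagent: Glass reagent bottle with blue cap, 72 mm across and 150 mm high, standing behind the wheel; origin under its middle. Bystander.

How it is judged:
On the way, in this order (a step that is already met when the one before it is completed fails the run):
1. the fingers push a spoke (contact force between the fingers and spokes above 0.5 N), for 0.04 s.
2. they draw out of the wheel in front, the valve not yet up, to take another spoke (x of the grasp point in the frame of stand below -0.028 m and angle between valve's own z axis and vertical above 0.12 rad), for 0.1 s.
3. they push a spoke again (contact force between the fingers and spokes above 0.5 N), for 0.04 s.
At the end, for the whole second after the job is handed in: The valve stem is within 0.12 rad (7 degrees) of straight up from the axle, the wheel is at rest (under 0.05 rad/s), and each loose thing on the bench is within 20 mm of where it stood (angle between valve's own z axis and vertical below 0.12 rad and angular speed of spokes below 0.05 rad/s and distance of each of lever_a, lever_b, spray, dropper, jar, wrench, gauge, reagent from where it was at the start of the episode below 0.02 m); the robot touches nothing.
It fails at once if the wet tyre is touched (over 0.5 N) (contact force between anything else and tyre above 0.5 N).
It fails at once if the valve stem is touched (over 0.5 N) (contact force between anything else and stem above 0.5 N).
It fails at once if a thing on the bench is lifted or carried off (over 20 mm) (distance of any of lever_a, lever_b, spray, dropper, jar, wrench, gauge, reagent from where it was at the start of the episode above 0.02 m).
It also fails if it takes over 54 s, if anything falls off the work surface, if the arm or the gripper's body presses on something with over 40 N, if the wrist force passes 120 N, or if a joint passes its speed limit or range.

### The arm

A 6-joint arm with a two-finger parallel gripper is mounted at the origin on the work surface. World frame = base frame: x ahead of the robot, y to its left, z up, the work surface at z = 0. Lengths are in m, angles in rad, forces in N, time in s.
With the tool pointing down it reaches from about 0.35 to 0.8 m from the base axis. Payload 7.3 kg.
Tool frame: the origin (TCP) lies between the finger pads; the fingertips stand 25 mm ahead of it and the grasp point (between the pads) lies 6 mm ahead of it (r.tip_extent is the distance from the TCP to the fingertips, in m); z points along the fingers, y is the line along which they close (so a half turn about z gives the same grasp; the last joint's range is limited). The gripper opens to 85 mm and grips with 20 to 120 N. Pads are 22 mm wide; open, the fingers measure 114 mm over their backs; the gripper's body (76 mm by 85 mm) begins 54 mm behind the grasp point. The pads swing forward as they close: fully open they stand 13 mm farther back than shut.
Start: joints at [0.985, 0.342, 1.524, -0, 1.275, -0.146], TCP at [0.224, 0.475, 0.256] pointing down, gripper open.
Joint ranges: [-2.53, 2.53], [-0.77, 2.02], [0.04, 2.7], [-1, 4.14], [0.28, 2.66], [-3.11, 3.11]. Speed limits (rad/s): [2.57, 2.57, 3.14, 3.14, 3.14, 3.14].

### API

Orientations are given as a unit quaternion [x, y, z, w].
In Python, from workcell import r, command_gripper, optics gives the robot as it stands. The module is installed in compiled form; this text tells all that it offers. Calls block until the motion is done:
- r.reach(position, orientation): joint-space move of the TCP to a pose.
- r.move_straight(position, orientation=None, speed=0.15, max_force=None): straight line of the TCP; orientation=None keeps the orientation; speed is the mean speed in m/s. With max_force (N) it stops when the force on the tool has changed by that much, and returns True; else False.
- r.movej(angles): joint-space move.
- command_gripper(opening, force=None): finger opening in m; force is the grip in N (None keeps the last); returns when the fingers have stopped.
- r.hold(seconds).
- r.solve_ik(position, orientation): joint angles nearest the present ones, or None.
- r.read_state(): the state.
- optics.get_image(name): name is "scene" or "top" or "wrist"; returns (picture, depth): 384x512x3 uint8, red, green, blue; 384x512 float32, m along the optical axis (not along the pixel's ray), 0 where there is no reading.
- optics.camera_model(name): a dict with "K" (3x3 intrinsics, pixels), "R" (3x3) and "t" (3): a world point X has camera coordinates R X + t; the wrist camera has in their place "tool_from_camera" (4x4, takes a point from camera to tool coordinates, whose origin is the TCP and whose axes are the flange's). Camera axes: x right, y down, z forward; pixel columns grow to the right and rows downward; lengths in m; the calibration is good to about 2 mm. A picture is of the moment at which its call begins: read the wrist's pose just before it. camera_model takes no time and is no camera call.
A pose or a line that the arm cannot do raises r.PlanningError and nothing moves.
- r.finish_job(): hands the job in; it is judged then, once.
The state is a dict: "time_s": time; "joint_positions": joint angles; "dq": joint speeds; "tau": joint torques, N m; "eef_pos": TCP position; "eef_rot": TCP orientation; "contact_force": force on the tool from outside, world axes, zero at the start; "torque": the same for the moment, N m; "grip_width": finger opening in m; "grip_force": force on a finger pad.
Only numpy, scipy, OpenCV 4.12 (cv2) and the standard library are available. Lean on these libraries where they do the work, as an engineer would, in place of code of your own. Each camera call takes 0.05 s, during which the arm holds its last target. There are 200 camera calls.

## Working session

There is one attempt and no reset: what is moved stays moved. The work goes in short steps, each a Python script; the robot and the scene stay as the last script left them, time stands still between calls to the robot, and variables do not carry over. Pictures are saved under pics/ and viewed, at most 10 in all, crops included, and the job is handed in when it is done.

```bash
mkdir -p pics; python3 - <<'E'
from workcell import r, command_gripper, optics
import cv2, numpy as np
ims=[]
for n in ["scene","top","wrist"]:
    p,d=optics.get_image(n); cv2.imwrite(f"pics/{n}0.png",p[:,:,::-1]); np.save(f"{n}0.npy",d)
    m=optics.camera_model(n); print(n,{k:np.round(v,4).tolist() for k,v in m.items() if k!='name'} )
s=r.read_state();print(s["time_s"],s["eef_rot"],s["eef_pos"],r.tip_extent)
E
```

```text
scene {'K': [[414.6803, 0.0, 255.6476], [0.0, 414.6803, 189.0554], [0.0, 0.0, 1.0]], 'R': [[0.0557, 0.9982, 0.0223], [0.5284, -0.0105, -0.8489], [-0.8471, 0.0591, -0.5281]], 't': [-0.1526, -0.1602, 1.3876]}
top {'K': [[419.3278, 0.0, 248.4858], [0.0, 419.3278, 198.7718], [0.0, 0.0, 1.0]], 'R': [[-0.0124, -0.9999, -0.0103], [-0.9904, 0.0137, -0.1372], [0.1373, 0.0085, -0.9905]], 't': [0.1185, 0.5902, 0.9659]}
wrist {'K': [[294.3594, 0.0, 258.4393], [0.0, 294.3594, 188.6865], [0.0, 0.0, 1.0]], 'tool_from_camera': [[-0.0003, -0.9542, -0.2992, 0.075], [1.0, -0.0005, 0.0004, -0.0003], [-0.0005, -0.2992, 0.9542, -0.1174], [0.0, 0.0, 0.0, 1.0]]}
0.15 [ 2.18126467e-01  9.75920337e-01 -5.45375585e-04 -2.05483539e-04] [0.22335072 0.4748265  0.2557871 ] 0.025
```

View pics/scene0.png

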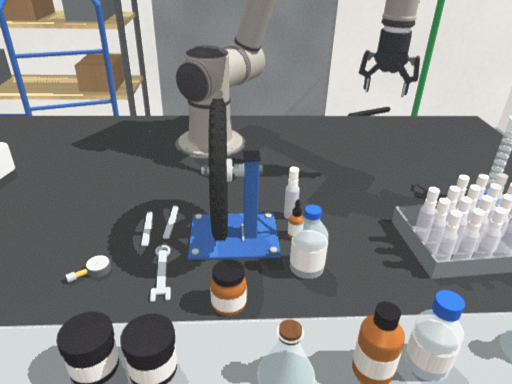

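View pics/top0.png

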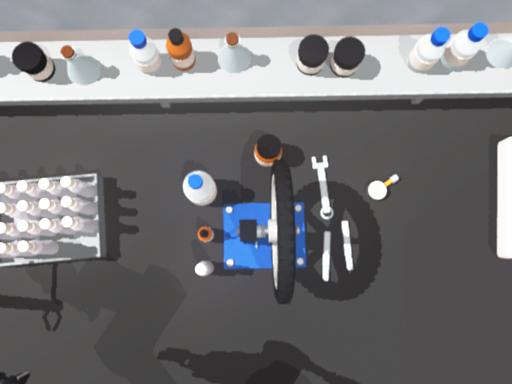

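The scene view shows the wheel edge-on at about (218,170), with the blue plate at (235,235) and its open face to the left (−y). Levers, wrench and gauge lie in front of the open face. In the top view the plate spans about (222–307, 203–270), with the wheel at column 283.

```bash
python3 - <<'E'
from workcell import r, optics
import cv2, numpy as np
def cloud(n):
    d=np.load(f"{n}0.npy"); m=optics.camera_model(n); K,R,t=map(np.array,(m["K"],m["R"],m["t"]))
    v,u=np.mgrid[:384,:512]; c=np.stack([(u-K[0,2])/K[0,0]*d,(v-K[1,2])/K[1,1]*d,d],-1)
    return (c-t)@R
for n in ["top","scene"]:
    p=cv2.imread(f"pics/{n}0.png"); X=cloud(n)
    h=cv2.cvtColor(p,cv2.COLOR_BGR2HSV)
    blue=(h[...,0]>100)&(h[...,0]<125)&(h[...,1]>120)&(h[...,2]>50)
    m=blue&(abs(X[...,2]-.008)<.012)&(X[...,0]>.35)&(X[...,0]<.8)
    m=cv2.morphologyEx(m.astype(np.uint8),cv2.MORPH_OPEN,np.ones((2,2)))>0
    q=X[m][:,:2].astype(np.float32)*1000
    (c,s,a)=cv2.minAreaRect(q); print(n,len(q),c,s,a)
    post=X[blue&(abs(X[...,2]-.208)<.008)]; print("post",len(post),post.mean(0) if len(post) else 0)
    if n=="top":
        for nm,(u,v) in dict(gauge=(377,190),wr1=(320,160),wr2=(327,212),lb=(347,245),la=(326,255),jar=(268,145),tyretop=(283,235)).items(): print(nm,X[v,u].round(3))
E
```

```text
top 2816 (503.7536926269531, 71.48330688476562) (161.228759765625, 203.3847198486328) 0.4812675714492798
post 628 [ 0.89517278 -0.13129348  0.212153  ]
gauge [ 0.612 -0.205  0.02 ]
wr1 [ 0.694 -0.071  0.001]
wr2 [ 0.561 -0.084  0.001]
lb [ 0.479 -0.128  0.005]
la [ 0.456 -0.076  0.005]
jar [0.712 0.063 0.084]
tyretop [0.49  0.05  0.319]
scene 2858 (847.0189208984375, 80.19868469238281) (843.0556030273438, 201.54818725585938) 0.5123470425605774
post 759 [0.81859053 0.27276769 0.2109224 ]
```

```bash
cat > h.py <<'E'
from workcell import r, command_gripper, optics
import cv2, numpy as np
from scipy.spatial.transform import Rotation as Ro
O=np.array([0.504,0.0415,0.175]); YAW=np.deg2rad(90.48)   # hub, direction of stand +x
ex=np.array([np.cos(YAW),np.sin(YAW),0]); ez=np.array([0,0,1.]); ey=np.cross(ez,ex)
S=np.stack([ex,ey,ez],1)
Q=Ro.from_matrix(np.stack([ez,-ey,ex],1)).as_quat()  # tool x up, z along stand x
def W(x,rad,ang):  # stand x, radius, clockwise angle from twelve seen along +x
    return O+ex*x-ey*rad*np.sin(ang)+ez*rad*np.cos(ang)
E
python3 - <<'E'
from h import *
print(r.solve_ik(np.array([O[0],-0.21,0.215]),Q))
for a in range(0,360,45): 
    for x in(-.08,-.014):
        j=r.solve_ik(W(x,.068,np.deg2rad(a)),Q); print(a,x,None if j is None else np.round(j,2))
D=[1,0,0,0]
for p in [(.28,.38,.5),(.4,0,.55),(.4,-.2,.5)]: 
    j=r.solve_ik(np.array(p),D); print(p,None if j is None else np.round(j,2))
E
```

```text
[-0.88523323  1.03026354  1.1965356   0.92179263  2.23645469 -0.88753774]
0 -0.08 [-0.7   0.85  1.56  1.    2.02 -0.97]
0 -0.014 [-0.61  0.81  1.67  1.06  1.94 -1.  ]
45 -0.08 [-0.65  0.93  1.43  1.07  2.02 -0.91]
45 -0.014 [-0.56  0.89  1.53  1.12  1.93 -0.94]
90 -0.08 [-0.63  1.03  1.37  1.07  1.99 -0.93]
90 -0.014 [-0.55  0.99  1.47  1.12  1.91 -0.97]
135 -0.08 [-0.65  1.09  1.41  1.02  1.95 -1.03]
135 -0.014 [-0.56  1.06  1.51  1.07  1.87 -1.07]
180 -0.08 [-0.7   1.09  1.53  0.93  1.9  -1.16]
180 -0.014 [-0.61  1.06  1.63  1.    1.82 -1.2 ]
225 -0.08 [-0.76  1.02  1.66  0.86  1.88 -1.23]
225 -0.014 [-0.66  1.    1.77  0.93  1.8  -1.27]
270 -0.08 [-0.78  0.92  1.73  0.85  1.92 -1.2 ]
270 -0.014 [-0.69  0.89  1.83  0.92  1.83 -1.24]
315 -0.08 [-0.76  0.84  1.68  0.91  1.98 -1.1 ]
315 -0.014 [-0.66  0.81  1.79  0.97  1.9  -1.13]
(0.28, 0.38, 0.5) [ 0.77  0.18  1.09 -0.    1.87  2.34]
(0.4, 0, 0.55) [-0.19  0.05  1.1  -0.    1.98  1.38]
(0.4, -0.2, 0.5) [-0.64  0.13  1.16 -0.    1.86  0.94]
```

```bash
python3 - <<'E'
from h import *
r.movej([0.8,0.1,1.1,0,1.9,-0.5]); r.movej([-0.88,0.1,1.1,0,1.9,-0.8])
r.reach(np.array([O[0],-0.21,0.215]),Q); command_gripper(0.0)
s=r.read_state(); p,d=optics.get_image("wrist"); cv2.imwrite("pics/w1.png",p[:,:,::-1]); np.savez("w1.npz",d=d,p=s["eef_pos"],q=s["eef_rot"])
print(s["time_s"],s["eef_pos"],s["grip_width"])
# project hub
T=np.eye(4);T[:3,:3]=Ro.from_quat(s["eef_rot"]).as_matrix();T[:3,3]=s["eef_pos"]
m=optics.camera_model("wrist");C=np.linalg.inv(T@np.array(m["tool_from_camera"]))
c=C[:3,:3]@W(-.037,0,0)+C[:3,3];c=np.array(m["K"])@c;print(c/c[2])
E
```

```text
5.75 [ 0.50398975 -0.20999479  0.21493271] 0.00015808016268836287
[259.20066714 198.20459418   1.        ]
```

View pics/w1.png

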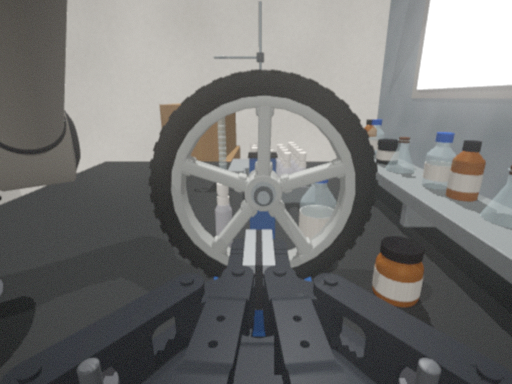

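The wrist view shows the wheel face-on. The hub is at (263,196), a spoke points straight up at (264,125), and others are at (210,178) and (320,178). No stem shows in the visible gaps, so the valve is near six o'clock behind the fingers. I'll refine the centre, yaw and spoke angle with depth.

```bash
cat >> h.py <<'E'
def snap(name):
    s=r.read_state(); p,d=optics.get_image("wrist"); cv2.imwrite(f"pics/{name}.png",p[:,:,::-1])
    return p,d,s["eef_pos"],s["eef_rot"]
def cloud(d,pos,q):
    m=optics.camera_model("wrist");K=np.array(m["K"]);M=np.array(m["tool_from_camera"])
    v,u=np.mgrid[:384,:512]; c=np.stack([(u-K[0,2])/K[0,0]*d,(v-K[1,2])/K[1,1]*d,d],-1)
    c=c@M[:3,:3].T+M[:3,3]
    return c@Ro.from_quat(q).as_matrix().T+pos
def spokes(p,d,pos,q,lo=.045,hi=.09):
    """offset of spokes (deg, modulo 72) from a spoke at twelve, clockwise"""
    L=(cloud(d,pos,q)-O)@S; g=p.min(2).astype(int); sat=p.max(2).astype(int)-g
    rad=np.hypot(L[...,1],L[...,2]); m=(d>0)&(abs(L[...,0]+.014)<.006)&(rad>lo)&(rad<hi)&(g>90)&(sat<40)
    a=np.arctan2(-L[...,1],L[...,2])[m]; f=np.angle(np.mean(np.exp(5j*a)))/5
    h,_=np.histogram(np.rad2deg(a)%360,np.arange(0,361,12))
    return np.rad2deg(f),m.sum(),h
E
python3 - <<'E'
from h import *
z=np.load("w1.npz"); p=cv2.imread("pics/w1.png")[:,:,::-1]; X=cloud(z["d"],z["p"],z["q"]); L=(X-O)@S
g=p.min(2).astype(int);sat=p.max(2).astype(int)-g
rad=np.hypot(L[...,1],L[...,2])
m=(z["d"]>0)&(abs(L[...,0])<.045)&(rad>.1)&(rad<.125)&(g>100)&(sat<40)
P=L[m]; 
for i in range(4):
    A=np.c_[P[:,1:],np.ones(len(P))]; c,*_=np.linalg.lstsq(A,P[:,0],rcond=None); e=abs(P[:,0]-A@c); k=e<max(.003,np.median(e)*2); P=P[k]
print("plane",c,len(P),np.rad2deg(c[:2]))
# circle by outer tyre silhouette / rim points
B=np.c_[2*P[:,1:],np.ones(len(P))]; s,*_=np.linalg.lstsq(B,(P[:,1:]**2).sum(1),rcond=None); print("centre",s[:2],"R",np.sqrt(s[2]+s[0]**2+s[1]**2))
print(spokes(p,*[z[k] for k in "dpq"]))
E
```

```text
plane [ 1.59359302e-05 -3.73823763e-03 -1.24207986e-02] 4639 [ 0.00091306 -0.21418524]
centre [-0.00413207  0.00100243] R 0.10998715234459132
(np.float64(1.1842831629690453), np.int64(2142), array([386,  32,   0,   0,   0, 197, 254,   1,   0,   0,   8, 267, 100,
         0,   0,   0,   2, 229, 140,   0,   0,   0,   0, 124, 324,   4,
         0,   0,   0,  74]))
```

```bash
sed -i 's/^O=np.array(\[[^]]*\])/O=np.array([0.508,0.043,0.176])/' h.py; cat >> h.py <<'E'
RAD=.068; XIN=-.021; XOUT=-.085
def arc(a0,a1,step=15,speed=.06,fmax=25):
    for a in np.linspace(a0,a1,max(1,int(np.ceil(abs(a1-a0)/step)))+1)[1:]:
        if r.move_straight(W(XIN,RAD,np.deg2rad(a)),Q,speed=speed,max_force=fmax): print("stopped near",a); return False
    return True
def fc(): s=r.read_state(); return round(s["time_s"],2),np.round(s["contact_force"],1)
E
python3 - <<'E'
from h import *
r.reach(W(XOUT,RAD,np.deg2rad(37)),Q); print(fc())
print(r.move_straight(W(XIN,RAD,np.deg2rad(37)),Q,speed=.06,max_force=8),fc())
ok=arc(37,52); print(ok,fc()); 
if ok: ok=arc(52,82); print(ok,fc())
p,d,*_=snap("w2")
E
```

```text
(6.53, array([-0.4, -1.1, -0.1]))
False (7.75, array([-1.3,  0.4, -0.1]))
True (8.2, array([-0.7,  0.1,  0. ]))
True (9.1, array([-1.3,  0.4,  0.3]))
```

View pics/w2.png

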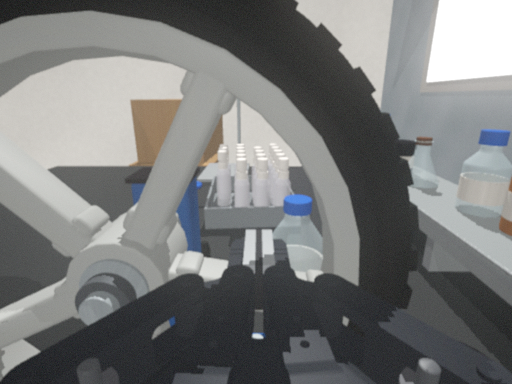

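The fingers are in the gap, and the spoke that was at twelve has turned clockwise to about 25° (hub (105,300) to (215,90)). The push is working, so I'll continue.

```bash
python3 - <<'E'
from h import *
ok=arc(82,145); print(ok,fc())
s=r.read_state()["eef_pos"]
if ok:
    arc(145,142)
    print(r.move_straight(W(XOUT,RAD,np.deg2rad(142)),Q,speed=.08),fc())
    r.move_straight(np.array([O[0],-0.15,0.25]),Q,speed=.15)
    a=snap("w3"); print(spokes(*a),fc())
E
```

```text
True (11.15, array([0.1, 0.2, 0.2]))
False (12.35, array([-0.1,  0.5,  0.2]))
(np.float64(22.438785304561154), np.int64(1772), array([  0, 399, 194,   0,   0,   0,   0, 397, 121,   0,   0,   0,   0,
         0,   0,   0,   0,   0,   0,   8, 117,   0,   0,   0,   0, 263,
       273,   0,   0,   0])) (13.7, array([ 0.1,  0.3, -0.3]))
```

View pics/w3.png

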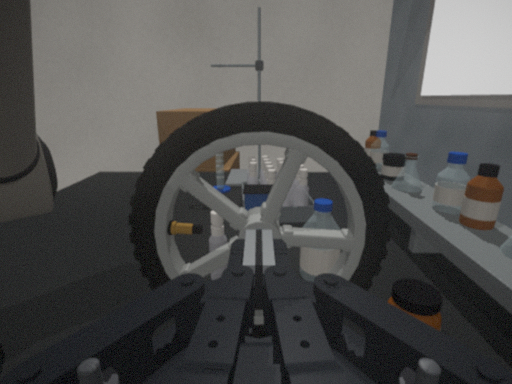

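The valve (brass, black cap) is now on the left at (185,229), about 274° by the spoke fit. It needs about 86° more, so I'll push the spoke at 94° next.

```bash
python3 - <<'E'
from h import *
r.move_straight(W(XOUT,RAD,np.deg2rad(58)),Q,speed=.15)
print(r.move_straight(W(XIN,RAD,np.deg2rad(58)),Q,speed=.06,max_force=8),fc())
ok=arc(58,158); print(ok,fc())
if ok:
    arc(158,154)
    r.move_straight(W(XOUT,RAD,np.deg2rad(154)),Q,speed=.08)
    r.move_straight(np.array([O[0],-0.15,0.25]),Q,speed=.15)
    a=snap("w4"); print(spokes(*a),fc())
E
```

```text
False (15.93, array([ 1. , -0.6,  0. ]))
True (18.96, array([ 0.3, -0.2, -0.1]))
(np.float64(34.55796565237254), np.int64(1733), array([  0,   0, 394, 173,   0,   0,   0,   0, 381, 108,   0,   0,   0,
         0,   0,   0,   0,   0,   0,   0,  11, 145,   0,   0,   0,   0,
       264, 257,   0,   0])) (21.53, array([-0.2, -0.8,  0.4]))
```

View pics/w4.png

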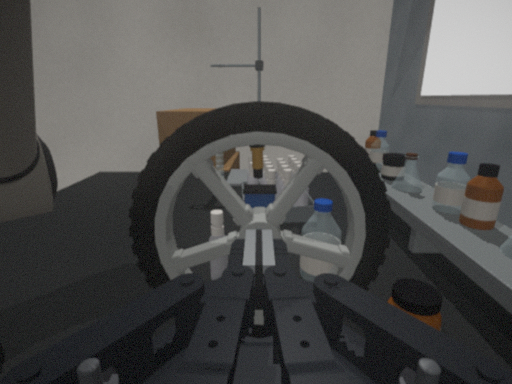

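The valve now stands at the top, at (257,160) above the hub at (259,215). The spoke fit gives 34.6° where 36° is ideal, so it is about 1.4° off, well inside the 7° tolerance. The gripper is clear, so I'm handing in.

```bash
python3 - <<'E'
from h import *
r.hold(0.3); print(fc()); print(r.finish_job())
E
```

```text
(21.83, array([-0.5, -0. ,  1.2]))
the job is handed in; nothing more can be done
None
```

The job is handed in at 21.8 s: two spoke pushes brought the valve stem to about 1.4° from straight up (7° allowed), with the gripper clear of the wheel; I did not re-measure the things on the bench, and the judge's result was not shown.

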